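# Pack the sandstone core

### The job

Pick the tan sandstone core out of the blue rack without rolling it away, and lay it down in the two black notched saddles of the white specimen box, lying along the box with its middle over the middle of the box. Set it down into the saddles before letting go, and leave the grey core, the red core, the brush and the fossil block where they are.

Things in the scene. Friction and masses are not known exactly. Their poses are not given: they have to be found in the camera images.
- tan_core_center (a point): centre of the core to move: tan (pale yellow-brown) sandstone, a solid round cylinder 32 mm in diameter and 140 mm long, 0.2 to 0.33 kg, lying level in one of the rack's three pairs of notches, its axis 53 mm above the table, its middle up to 8 mm off the rack's middle line. The point is on the axis, half-way along; x runs along the core (either way round), y and z may be rolled about it.
- grey_core_center (a point): centre of a grey rock core of the same size (32 mm diameter, 140 mm long), lying in another pair of the rack's notches; leave it there. x axis along the core.
- red_core_center (a point): centre of a dark red rock core of the same size (32 mm diameter, 140 mm long), lying in another pair of the rack's notches; leave it there. x axis along the core.
- rack: blue wooden rack, fixed; origin on the table under its middle. Base 130 x 260 mm (x, y), 10 mm thick. Two bars along y, at x = -47 and +47 mm, 16 mm thick, top at 48 mm; the 78 mm between them is free for fingers down to the base. Each bar has three 90-degree V notches, 18 mm deep, 36 mm wide at the top, at y = -90, 0, +90 mm; cores lie along x across both bars.
- box_seat (a point): where the core's centre belongs in the white specimen box: over its middle, 53 mm above the table; x along the box. Box: fixed open tray 220 x 140 mm (x, y), walls 25 mm high, floor 5 mm. In it two black saddle blocks at x = -47 and +47 mm, 20 mm thick, 90 mm wide, top at 54 mm, each with a 90-degree V notch at y = 0, 24 mm deep, 48 mm wide; 74 mm free between them.
- brush_center (a point): middle of a flat paint brush with a yellow handle, about 210 mm long, 48 mm wide, 18 mm thick, lying on the table beyond the work; leave it there. x axis from handle to bristles.
- fossil_block: irregular grey-brown fossil block with dark brown bone showing, in a foil jacket, about 130 mm long, 110 mm wide and 55 mm high, standing on the table beyond the work, origin under its middle; leave it there.
Not all that is in view belongs to the job. There is more than one size of the part that bears tan_core_center; the job needs the largest.

How it is judged:
By the outcome, as a careful person would: the job done as asked, in the order asked, and still so for the second after the job is handed in, with the robot touching nothing.
It also fails if it takes over 38 s, if anything falls off the work surface, if the arm or the gripper's body presses on something with over 40 N, if the wrist force passes 120 N, or if a joint passes its speed limit or range.

### The arm

A 7-joint arm with a two-finger parallel gripper is mounted at the origin on the work surface. World frame = base frame: x ahead of the robot, y to its left, z up, the work surface at z = 0. Lengths are in m, angles in degrees, forces in N, time in s.
With the tool pointing down it reaches from about 0.425 to 0.8 m from the base axis. Payload 8.3 kg.
Tool frame: the origin (TCP) lies on the mounting face of the last link; the fingertips stand 173 mm ahead of it and the grasp point (between the pads) lies 155 mm ahead of it (bot.tip_extent is the distance from the TCP to the fingertips, in m); x points along the fingers, y is the direction in which the jaws open and shut, and the axes are right-handed (so a half turn about x gives the same grasp; the last joint's range is limited). The gripper opens to 85 mm and grips with 20 to 120 N. Pads are 22 mm wide; open, the fingers measure 114 mm over their backs; the gripper's body (76 mm by 85 mm) begins 54 mm behind the grasp point. The pads swing forward as they close: fully open they stand 13 mm farther back than shut.
Start: joints at [61.771, 21.967, 0.94, 78.501, -0.361, 79.538, -2.664], TCP at [0.26, -0.568, 0.405] pointing down, gripper open.
Joint ranges: [-169.22, 169.22], [-14.56, 117.87], [-87.37, 89.26], [10.42, 133.3], [-82.24, 262.24], [0.94, 117.77], [-172.7, 172.7]. Speed limits (degrees/s): [136.94, 136.94, 172.46, 172.46, 180, 180, 180].

### API

Orientations are given as a 3x3 rotation matrix whose columns are the frame's x, y, z axes.
In Python, from workcell import telemetry, optics, job, bot gives the robot as it stands.
- The arm moves only by the shell command python3 -m creep 'ROWS' [FORCE]. ROWS is JSON, a list of rows, each an object with "twist": the turn, a rotation vector about the world's x, y, z in rad, a list of three; "delta_pos": the shift along the world's x, y, z in mm, a list of three; "fingers": the finger opening in mm, from 0 to 85.4. A call has exactly 10 rows; each row shifts and turns the pose as measured when the row begins; what a row does not reach is not made up. A row lasts 1/10 s, in which the tool goes at most 50 mm and 8.59 degrees, less where a joint would pass 70% of its speed; a pose out of reach is approached as far as the arm can. A call is refused whole if a number of a shift passes 50 or a number of a turn 0.15, either way. A call with a gripper value outside its range is refused whole. The fingers move at their own pace and stop on an object; FORCE is the grip in N (left out, the last holds). Time passes only in rows, so rows that do not move let the fingers close, or fill a call up. It gives the time, the measured TCP pose, the force and the opening at its end, in the units of the state.
- telemetry.state(): the state, without advancing time (a new reading comes with each control period).
- optics.read_camera(name): name is "scene" or "top" or "wrist"; returns a dict with "image" (420x560x3 uint8, red, green, blue), "fx", "fy", "cx", "cy" (pixels), "k1" (the pictures are not rectified: a ray, as slopes to the right and down, at radius r is drawn at 1 + k1 r^2 times it, then the intrinsics apply), "view" (4x4, takes a point from world to camera coordinates). Camera axes: x right, y down, z forward; pixel columns grow to the right and rows downward; lengths in m; the calibration is good to about 2 mm. A picture is of the moment at which its call begins. There is no depth.
- job.job_done(): hands the job in, once; it reports no verdict.
The state is a dict: "t": time; "joints": joint angles; "qd": joint speeds; "effort": joint torques, N m; "tcp_pos": TCP position; "tool_rot": TCP orientation; "ft_force": force on the tool from outside, world axes, zero at the start; "moment": the same for the moment, N m; "finger_gap": finger opening in m.
Only numpy, scipy, OpenCV 4.12 (cv2) and the standard library are available. Lean on these libraries where they do the work, as an engineer would, in place of code of your own. Each camera call takes 0.05 s, during which the arm holds its last target. There are 200 camera calls.

## Working session

There is one attempt and no reset: what is moved stays moved. The work goes in short steps, Python scripts to look and compute and a shell command to move; the robot and the scene stay as the last step left them, time stands still between calls to the robot, and variables do not carry over. Pictures are saved under pics/ and viewed, on a budget of 10 in all, crops included, one or two more only if the job needs it, and the job is handed in when it is done.

```bash
mkdir -p pics; ls; cat > h.py <<'E'
import numpy as np, cv2
from workcell import telemetry, optics, job, bot
def cam(n):
    return optics.read_camera(n)
def ray(c,u,v):
    K=np.array([[c['fx'],0,c['cx']],[0,c['fy'],c['cy']],[0,0,1]])
    # distortion: radial k1
    p=cv2.undistortPoints(np.array([[[u,v]]],float),K,np.array([c['k1'],0,0,0.]))[0,0]
    V=np.array(c['view']);R=V[:3,:3]
    return -R.T@V[:3,3], R.T@np.array([p[0],p[1],1])
def onz(c,u,v,z):
    o,d=ray(c,u,v);return o+d*(z-o[2])/d[2]
def proj(c,P):
    V=np.array(c['view']);q=V[:3,:3]@np.array(P)+V[:3,3];s=q[:2]/q[2];s=s*(1+c['k1']*(s@s))
    return np.array([c['fx']*s[0]+c['cx'],c['fy']*s[1]+c['cy']])
E
python3 - <<'E'
from h import *
for n in ('top','scene'):
    c=cam(n);cv2.imwrite(f'pics/{n}1.png',c['image'][:,:,::-1]);np.save(f'{n}1.npy',c,allow_pickle=True)
    print(n,{k:np.round(v,3) for k,v in c.items() if k!='image'})
E
```

```text
pics
top {'fx': np.float64(393.174), 'fy': np.float64(393.174), 'cx': np.float64(279.564), 'cy': np.float64(210.673), 'k1': np.float64(-0.041), 'view': array([[ 0.106, -0.994, -0.001, -0.004],
       [-0.97 , -0.104, -0.221,  0.613],
       [ 0.22 ,  0.024, -0.975,  0.921],
       [ 0.   ,  0.   ,  0.   ,  1.   ]])}
scene {'fx': np.float64(496.112), 'fy': np.float64(496.112), 'cx': np.float64(282.949), 'cy': np.float64(206.161), 'k1': np.float64(-0.001), 'view': array([[ 0.079,  0.997, -0.003, -0.083],
       [ 0.78 , -0.064, -0.623, -0.416],
       [-0.621,  0.047, -0.782,  1.527],
       [ 0.   ,  0.   ,  0.   ,  1.   ]])}
```

View pics/top1.png

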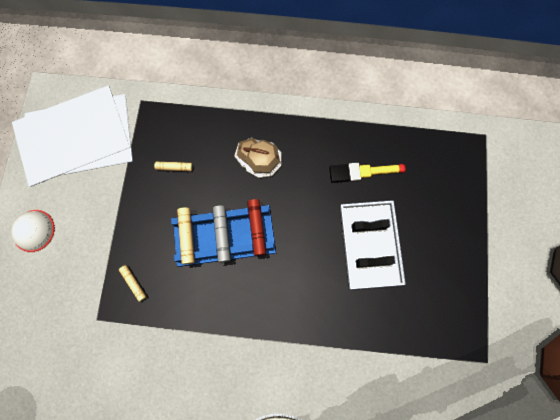

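View pics/scene1.png

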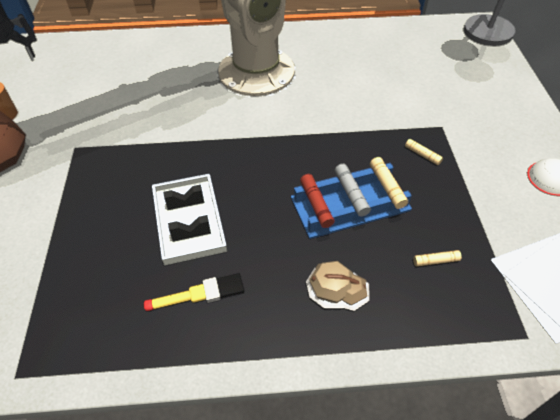

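Tan candidates in the top view are the rack core at (185,235), a small one at (173,167) and a small one at (132,283). The rack core is the largest and lies in notches, so I choose it. Next I measure and take one close crop.

```bash
cat > m.py <<'E'
from h import *
def masks(c,kind):
    h=cv2.cvtColor(c['image'],cv2.COLOR_RGB2HSV);H,S,V=[h[:,:,i].astype(int) for i in range(3)]
    return {'tan':(H>12)&(H<32)&(S>50)&(V>120),'blue':(H>100)&(H<120)&(S>150)&(V>70),'white':(S<40)&(V>150)}[kind].astype(np.uint8)
def blob(c,kind,uv,r=0):
    m=masks(c,kind)
    if r: m=cv2.morphologyEx(m,cv2.MORPH_CLOSE,np.ones((r,r)))
    n,l,s,_=cv2.connectedComponentsWithStats(m)
    b=(l==l[uv[1],uv[0]]).astype(np.uint8)
    k=max(cv2.findContours(b,cv2.RETR_EXTERNAL,cv2.CHAIN_APPROX_NONE)[0],key=cv2.contourArea)
    return k
E
python3 - <<'E'
from m import *
px={'top':dict(tan=(185,235),white=(349,240)),'scene':dict(tan=(388,180),white=(160,220))}
for n in px:
    c=np.load(n+'1.npy',allow_pickle=True).item(); print(n,'cam',np.round(ray(c,280,210)[0],3))
    for kind,z in (('tan',.053),('white',.025)):
        k=blob(c,kind,px[n][kind],3); r=cv2.minAreaRect(k); P=np.array([onz(c,*p,z) for p in cv2.boxPoints(r)])
        q=P.mean(0);e1=P[1]-P[0];e2=P[2]-P[1]; L=max((e1,e2),key=lambda e:np.hypot(*e[:2]))
        print(kind,cv2.contourArea(k),'px',np.round(r[0]),'ctr',np.round(q,4),'sizes',np.round([np.linalg.norm(e1),np.linalg.norm(e2)],4),'yaw',np.degrees(np.arctan2(L[1],L[0])))
c=np.load('top1.npy',allow_pickle=True).item()['image']
cv2.imwrite('pics/crop.png',cv2.resize(c[145:310,105:290],None,fx=4,fy=3.6,interpolation=cv2.INTER_CUBIC)[:,:,::-1])
s=telemetry.state();print(s['tool_rot'],s['tcp_pos'],s['finger_gap'],bot.tip_extent)
E
```

```text
top cam [0.392 0.038 1.034]
tan 234205.0 px [280. 210.] ctr [0.6886 0.0706 0.053 ] sizes [1.6951 1.1732] yaw -83.92345804903174
white 4485.5 px [372. 244.] ctr [ 0.5595 -0.1856  0.025 ] sizes [0.1479 0.226 ] yaw -171.3126595850966
scene cam [ 1.279 -0.015  0.935]
tan 234135.0 px [280. 210.] ctr [0.3613 0.0443 0.053 ] sizes [1.9003 1.4308] yaw 85.15285793387662
white 4572.5 px [186. 216.] ctr [ 0.5605 -0.1855  0.025 ] sizes [0.1585 0.2274] yaw 8.85665503674515
[[-7.71897732e-04  4.16786185e-01 -9.09004225e-01]
 [ 1.61586185e-03 -9.09002789e-01 -4.16786899e-01]
 [-9.99998397e-01 -1.79054211e-03  2.81882947e-05]] [ 0.26042148 -0.56800943  0.40374663] 0.08529915472046593 0.1734
```

View pics/crop.png

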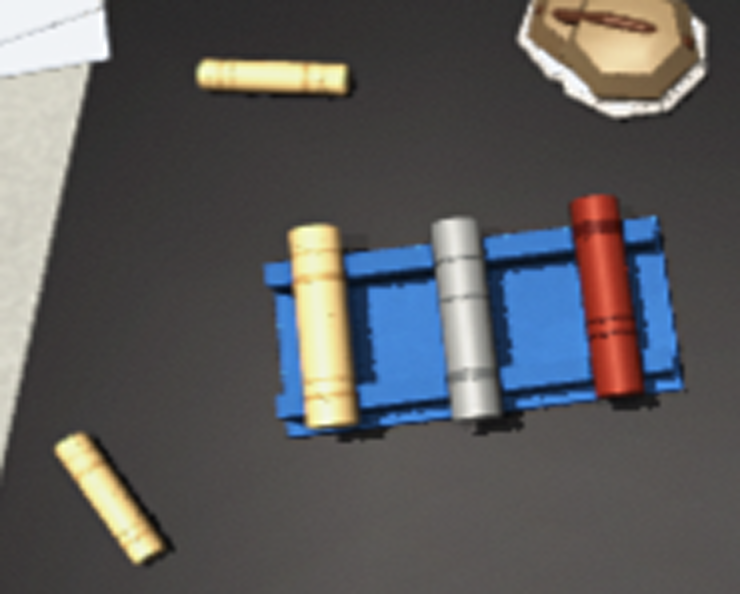

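The crop confirms it: the long tan core lies in the rack's left notches (crop 322,325). The two small tan ones lie on the table at (272,77) and (110,497). The tan seed failed, so I redo that mask.

```bash
python3 - <<'E'
from m import *
px={'top':(170,200,200,270),'scene':(365,150,415,215)}
for n,(a,b,e,f) in px.items():
    c=np.load(n+'1.npy',allow_pickle=True).item(); im=c['image']
    m=(im[:,:,0].astype(int)-im[:,:,2]>25)&(im[:,:,0]>90); M=np.zeros_like(m);M[b:f,a:e]=m[b:f,a:e]
    nn,l,s,_=cv2.connectedComponentsWithStats(M.astype(np.uint8)); i=1+np.argmax(s[1:,4])
    k=cv2.findContours((l==i).astype(np.uint8),0,1)[0][0]; r=cv2.minAreaRect(k)
    P=np.array([onz(c,*p,.057) for p in cv2.boxPoints(r)]);e1=P[1]-P[0];e2=P[2]-P[1]; L=max((e1,e2),key=lambda e:np.hypot(*e[:2]))
    print(n,s[i],np.round(r[0]),np.round(P.mean(0),4),np.linalg.norm(e1),np.linalg.norm(e2),np.degrees(np.arctan2(L[1],L[0])))
E
```

```text
top [177 207  17  57 681] [185. 235.] [0.5259 0.2924 0.057 ] 0.032503715979825924 0.14432267083367903 -166.20861274108947
scene [370 157  38  52 764] [389. 181.] [0.5248 0.2908 0.057 ] 0.04114505095709673 0.1624464909634761 12.551187246030862
```

```bash
python3 -m creep '[{"twist":[0,0,-0.02],"delta_pos":[30,38,0],"fingers":85},{"twist":[0,0,-0.02],"delta_pos":[30,38,0],"fingers":85},{"twist":[0,0,-0.02],"delta_pos":[30,38,0],"fingers":85},{"twist":[0,0,-0.02],"delta_pos":[30,38,0],"fingers":85},{"twist":[0,0,-0.02],"delta_pos":[30,38,0],"fingers":85},{"twist":[0,0,-0.02],"delta_pos":[30,38,0],"fingers":85},{"twist":[0,0,-0.02],"delta_pos":[30,38,0],"fingers":85},{"twist":[0,0,-0.02],"delta_pos":[30,38,0],"fingers":85},{"twist":[0,0,-0.02],"delta_pos":[30,38,0],"fingers":85},{"twist":[0,0,-0.02],"delta_pos":[30,38,0],"fingers":85}]' 40
python3 - <<'E'
from h import *
c=cam('wrist');cv2.imwrite('pics/wbox.png',c['image'][:,:,::-1]);np.save('wbox.npy',c,allow_pickle=True)
s=telemetry.state();print(s['tcp_pos'],s['tool_rot'],s['joints'])
E
```

```text
t: 1.1
tcp_pos: [0.5589, -0.1796, 0.3989]
tool_rot: [[-0.01, 0.202, -0.979], [0.005, -0.979, -0.202], [-1.0, -0.006, 0.009]]
ft_force: [1.5, -0.9, -0.8]
finger_gap: 0.0849
[ 0.56324065 -0.17011898  0.39849738] [[-0.00764159  0.21174932 -0.97729414]
 [ 0.01011887 -0.97725626 -0.21182024]
 [-0.9999196  -0.01150775  0.00532513]] [ 24.47340703  18.52196351 -13.71564524  84.31916776   3.92067668
  78.22463942 -67.16930241]
```

View pics/wbox.png

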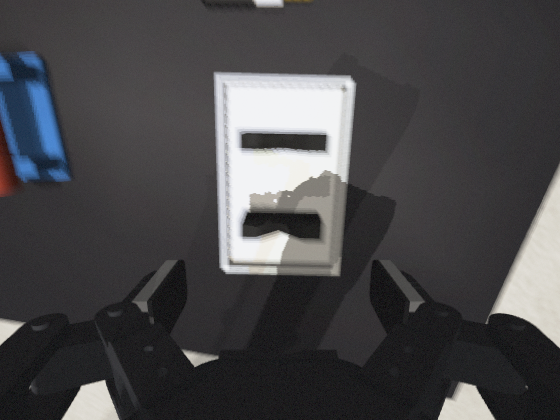

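Wrist view: box rim corners are about (215,72), (355,76), (340,275) and (221,273). The saddles are at (283,142) and (283,223).

```bash
python3 - <<'E'
from h import *
c=np.load('wbox.npy',allow_pickle=True).item()
P=np.array([onz(c,u,v,.025) for u,v in ((215,72),(355,76),(340,275),(221,273))]);print(P.round(4),P.mean(0))
S=np.array([onz(c,u,v,.054) for u,v in ((240,132),(327,135),(321,213),(245,211))]);print(S.round(4))
E
python3 -m creep '[{"twist":[0,0,-0.0],"delta_pos":[-5,46,-5],"fingers":85},{"twist":[0,0,-0.0],"delta_pos":[-5,46,-5],"fingers":85},{"twist":[0,0,0],"delta_pos":[-5,46,-5],"fingers":85},{"twist":[0,0,0],"delta_pos":[-5,46,-5],"fingers":85},{"twist":[0,0,0],"delta_pos":[-5,46,-5],"fingers":85},{"twist":[0,0,0],"delta_pos":[-5,46,-5],"fingers":85},{"twist":[0,0,0],"delta_pos":[-5,46,-5],"fingers":85},{"twist":[0,0,0],"delta_pos":[-5,46,-5],"fingers":85},{"twist":[0,0,0],"delta_pos":[-5,46,-5],"fingers":85},{"twist":[0,0,0],"delta_pos":[-5,20,-5],"fingers":85}]'
python3 -m creep '[{"twist":[0,0,0],"delta_pos":[0,0,0],"fingers":85},{"twist":[0,0,0],"delta_pos":[0,0,0],"fingers":85},{"twist":[0,0,0],"delta_pos":[0,0,0],"fingers":85},{"twist":[0,0,0],"delta_pos":[0,0,0],"fingers":85},{"twist":[0,0,0],"delta_pos":[0,0,0],"fingers":85},{"twist":[0,0,0],"delta_pos":[0,0,0],"fingers":85},{"twist":[0,0,0],"delta_pos":[0,0,0],"fingers":85},{"twist":[0,0,0],"delta_pos":[0,0,0],"fingers":85},{"twist":[0,0,0],"delta_pos":[0,0,0],"fingers":85},{"twist":[0,0,0],"delta_pos":[0,0,0],"fingers":85}]'
python3 - <<'E'
from h import *
c=cam('wrist');cv2.imwrite('pics/wrack.png',c['image'][:,:,::-1]);np.save('wrack.npy',c,allow_pickle=True)
s=telemetry.state();print(s['tcp_pos'],s['tool_rot'],s['joints'])
E
```

```text
[[ 0.66   -0.0895  0.025 ]
 [ 0.685  -0.2302  0.025 ]
 [ 0.4643 -0.2728  0.025 ]
 [ 0.4371 -0.1297  0.025 ]] [ 0.56158413 -0.18054288  0.025     ]
[[ 0.6083 -0.1277  0.054 ]
 [ 0.6228 -0.2122  0.054 ]
 [ 0.5438 -0.2256  0.054 ]
 [ 0.5296 -0.1465  0.054 ]]
t: 2.15
tcp_pos: [0.5082, 0.2697, 0.3435]
tool_rot: [[-0.013, 0.211, -0.977], [0.009, -0.977, -0.211], [-1.0, -0.012, 0.011]]
ft_force: [0.2, -0.2, 0.1]
finger_gap: 0.0851
t: 3.15
tcp_pos: [0.5089, 0.2667, 0.3425]
tool_rot: [[-0.015, 0.209, -0.978], [0.007, -0.978, -0.209], [-1.0, -0.01, 0.013]]
ft_force: [-0.4, -0.3, -0.1]
finger_gap: 0.085
[0.50889133 0.26675972 0.34245636] [[-0.01512698  0.2088569  -0.97782921]
 [ 0.00720319 -0.97789297 -0.20898195]
 [-0.99985963 -0.01020475  0.01328814]] [  -9.02328997   20.4466555   -27.38818471   90.67413618    8.86454428
   71.69545758 -115.73545834]
```

View pics/wrack.png

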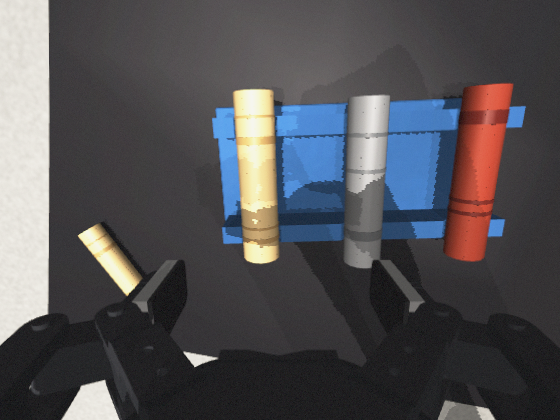

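Wrist view: the tan core runs from (255,90) to (262,262). Grey is at (366,180) and red at (480,172).

```bash
cat > core.py <<'E'
from h import *
def core(c,box):
    im=c['image'].astype(int);a,b,e,f=box
    m=(im[:,:,0]-im[:,:,2]>0.25*im[:,:,0])&(im[:,:,0]>50);M=np.zeros(m.shape,np.uint8);M[b:f,a:e]=m[b:f,a:e]
    M=cv2.morphologyEx(M,cv2.MORPH_CLOSE,np.ones((5,5)));n,l,s,_=cv2.connectedComponentsWithStats(M);i=1+np.argmax(s[1:,4])
    print('blob',s[i],'cam',ray(c,280,210)[0].round(3));return l==i
E
python3 - <<'E'
from core import *
c=np.load('wrack.npy',allow_pickle=True).item(); m=core(c,(215,70,300,280))
rows=[r for r in range(100,255,5) if m[r].any()]
A=np.array([onz(c,np.where(m[r])[0][[0,-1]].mean(),r,.053) for r in rows])
vx,vy,x,y=cv2.fitLine(A[:,:2].astype(np.float32),cv2.DIST_HUBER,0,.01,.01).ravel(); d=np.array([vx,vy])*np.sign(vx);p0=np.array([x,y])
print('yaw',np.degrees(np.arctan2(d[1],d[0])))
ys=np.where(m)[0]; t,b=ys.min(),ys.max()
for r in(t,b):
    u=np.where(m[r])[0].mean(); print(r,u,[(z,onz(c,u,r,z)[:2].round(4),round(float((onz(c,u,r,z)[:2]-p0)@d),4)) for z in (.037,.053,.069)])
print(p0,d, [np.ptp(np.where(m[r])[0]) for r in rows])
E
```

```text
blob [ 233   89   47  175 4663] cam [0.574 0.282 0.311]
yaw 13.849532
89 258.0 [(0.037, array([0.5954, 0.3066]), 0.0654), (0.053, array([0.5942, 0.3052]), 0.0639), (0.069, array([0.5929, 0.3038]), 0.0623)]
263 259.0 [(0.037, array([0.4407, 0.2756]), -0.0922), (0.053, array([0.4485, 0.276 ]), -0.0845), (0.069, array([0.4563, 0.2764]), -0.0769)]
[0.531192 0.293842] [0.9709277  0.23937294] [np.int64(40), np.int64(40), np.int64(38), np.int64(39), np.int64(39), np.int64(39), np.int64(39), np.int64(38), np.int64(38), np.int64(37), np.int64(36), np.int64(36), np.int64(37), np.int64(36), np.int64(36), np.int64(36), np.int64(35), np.int64(35), np.int64(36), np.int64(35), np.int64(35), np.int64(35), np.int64(35), np.int64(36), np.int64(35), np.int64(35), np.int64(34), np.int64(35), np.int64(35), np.int64(35), np.int64(35)]
```

Core centre is (0.524, 0.292), yaw 13.8°, apparent length 139 mm; this agrees with the top view. Next I align above it.

```bash
python3 -m creep '[{"twist":[-0.002,-0.004,0.007],"delta_pos":[4,6,-12],"fingers":85},{"twist":[-0.002,-0.004,0.007],"delta_pos":[4,6,-12],"fingers":85},{"twist":[-0.002,-0.004,0.007],"delta_pos":[4,6,-12],"fingers":85},{"twist":[-0.001,-0.003,0.007],"delta_pos":[3,7,-12],"fingers":85},{"twist":[0,0,0],"delta_pos":[0,0,0],"fingers":85},{"twist":[0,0,0],"delta_pos":[0,0,0],"fingers":85},{"twist":[0,0,0],"delta_pos":[0,0,0],"fingers":85},{"twist":[0,0,0],"delta_pos":[0,0,0],"fingers":85},{"twist":[0,0,0],"delta_pos":[0,0,0],"fingers":85},{"twist":[0,0,0],"delta_pos":[0,0,0],"fingers":85}]'
python3 - <<'E'
from h import *
s=telemetry.state();R=np.array(s['tool_rot']);p=np.array(s['tcp_pos'])
print(p,'grasp',p+.155*R[:,0],'x',R[:,0],'jaw',np.degrees(np.arctan2(R[1,1],R[0,1])))
E
```

```text
t: 4.2
tcp_pos: [0.5247, 0.2947, 0.289]
tool_rot: [[-0.0, 0.24, -0.971], [-0.001, -0.971, -0.24], [-1.0, 0.001, 0.001]]
ft_force: [-0.1, 0.2, 0.4]
finger_gap: 0.0846
[0.52467292 0.29467404 0.28904624] grasp [0.52461224 0.2945398  0.13404631] x [-3.91454768e-04 -8.66077698e-04 -9.99999548e-01] jaw -76.11315147196515
```

```bash
python3 -m creep '[{"twist":[0,0,0],"delta_pos":[0,-2,-12],"fingers":85},{"twist":[0,0,0],"delta_pos":[0,0,-12],"fingers":85},{"twist":[0,0,0],"delta_pos":[0,0,-12],"fingers":85},{"twist":[0,0,0],"delta_pos":[0,0,-12],"fingers":85},{"twist":[0,0,0],"delta_pos":[0,0,-12],"fingers":85},{"twist":[0,0,0],"delta_pos":[0,0,-10],"fingers":85},{"twist":[0,0,0],"delta_pos":[0,0,-10],"fingers":85},{"twist":[0,0,0],"delta_pos":[0,0,0],"fingers":85},{"twist":[0,0,0],"delta_pos":[0,0,0],"fingers":85},{"twist":[0,0,0],"delta_pos":[0,0,0],"fingers":85}]'
python3 - <<'E'
from h import *
c=cam('wrist');cv2.imwrite('pics/wg.png',c['image'][:,:,::-1]);np.save('wg.npy',c,allow_pickle=True)
s=telemetry.state();R=np.array(s['tool_rot']);p=np.array(s['tcp_pos'])
print(p,'grasp',p+.155*R[:,0],'jaw',np.degrees(np.arctan2(R[1,1],R[0,1])))
E
```

```text
t: 5.2
tcp_pos: [0.524, 0.2917, 0.2005]
tool_rot: [[-0.002, 0.24, -0.971], [-0.002, -0.971, -0.24], [-1.0, 0.001, 0.003]]
ft_force: [0.7, -0.3, -0.4]
finger_gap: 0.0851
[0.5240761  0.29176553 0.20071475] grasp [0.52376123 0.29148398 0.04571532] jaw -76.1351601946946
```

View pics/wg.png

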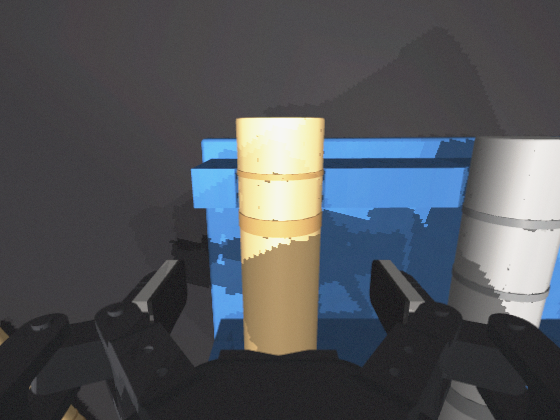

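The core is centred between the pads (column 280, pads at 175 and 385) and aligned with them. I close now.

```bash
python3 -m creep '[{"twist":[0,0,0],"delta_pos":[0,0,3],"fingers":60},{"twist":[0,0,0],"delta_pos":[0,0,0],"fingers":45},{"twist":[0,0,0],"delta_pos":[0,0,0],"fingers":38},{"twist":[0,0,0],"delta_pos":[0,0,0],"fingers":34},{"twist":[0,0,0],"delta_pos":[0,0,0],"fingers":28},{"twist":[0,0,0],"delta_pos":[0,0,0],"fingers":24},{"twist":[0,0,0],"delta_pos":[0,0,0],"fingers":24},{"twist":[0,0,0],"delta_pos":[0,0,0],"fingers":24},{"twist":[0,0,0],"delta_pos":[0,0,0],"fingers":24},{"twist":[0,0,0],"delta_pos":[0,0,0],"fingers":24}]' 60
```

```text
t: 6.25
tcp_pos: [0.5251, 0.2912, 0.2063]
tool_rot: [[0.002, 0.239, -0.971], [-0.002, -0.971, -0.239], [-1.0, 0.002, -0.001]]
ft_force: [0.2, -1.6, 1.1]
finger_gap: 0.0305
```

```bash
python3 -m creep '[{"twist":[0,0,0],"delta_pos":[0,0,0],"fingers":20},{"twist":[0,0,0],"delta_pos":[0,0,0],"fingers":20},{"twist":[0,0,0],"delta_pos":[0,0,4],"fingers":20},{"twist":[0,0,0],"delta_pos":[0,0,8],"fingers":20},{"twist":[0,0,0],"delta_pos":[0,0,12],"fingers":20},{"twist":[0,0,0],"delta_pos":[0,0,12],"fingers":20},{"twist":[0,0,0],"delta_pos":[0,0,12],"fingers":20},{"twist":[0,0,0],"delta_pos":[0,0,0],"fingers":20},{"twist":[0,0,0],"delta_pos":[0,0,0],"fingers":20},{"twist":[0,0,0],"delta_pos":[0,0,0],"fingers":20}]'
python3 - <<'E'
from h import *
c=cam('wrist');cv2.imwrite('pics/wl.png',c['image'][:,:,::-1]);np.save('wl.npy',c,allow_pickle=True)
E
```

```text
t: 7.25
tcp_pos: [0.5243, 0.2918, 0.2588]
tool_rot: [[0.001, 0.239, -0.971], [-0.001, -0.971, -0.239], [-1.0, 0.001, -0.001]]
ft_force: [-0.2, -0.3, -2.8]
finger_gap: 0.0305
```

View pics/wl.png

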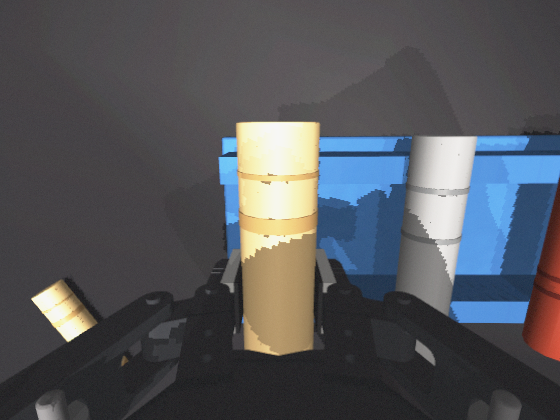

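Core is held between the pads and clear of the rack (far end at row 122); grey and red are still in place. I carry it towards the box.

```bash
python3 -m creep '[{"twist":[0,0,0],"delta_pos":[0,0,25],"fingers":20},{"twist":[0,0,0],"delta_pos":[0,-10,25],"fingers":20},{"twist":[0,0,-0.01],"delta_pos":[1,-20,20],"fingers":20},{"twist":[0,0,-0.01],"delta_pos":[1,-30,15],"fingers":20},{"twist":[0,0,-0.01],"delta_pos":[1,-35,15],"fingers":20},{"twist":[0,0,-0.01],"delta_pos":[1,-35,10],"fingers":20},{"twist":[0,0,-0.01],"delta_pos":[1,-35,10],"fingers":20},{"twist":[0,0,-0.01],"delta_pos":[1,-35,5],"fingers":20},{"twist":[0,0,-0.01],"delta_pos":[0,-35,0],"fingers":20},{"twist":[0,0,-0.01],"delta_pos":[0,-35,0],"fingers":20}]'
python3 -m creep '[{"twist":[0,0,0],"delta_pos":[0,-35,0],"fingers":20},{"twist":[0,0,0],"delta_pos":[0,-35,0],"fingers":20},{"twist":[0,0,0],"delta_pos":[0,-35,0],"fingers":20},{"twist":[0,0,0],"delta_pos":[0,-35,0],"fingers":20},{"twist":[0,0,0],"delta_pos":[0,-28,0],"fingers":20},{"twist":[0,0,0],"delta_pos":[0,-10,0],"fingers":20},{"twist":[0,0,0],"delta_pos":[0,0,0],"fingers":20},{"twist":[0,0,0],"delta_pos":[0,0,0],"fingers":20},{"twist":[0,0,0],"delta_pos":[0,0,0],"fingers":20},{"twist":[0,0,0],"delta_pos":[0,0,0],"fingers":20}]'
python3 - <<'E'
from h import *
c=cam('wrist');cv2.imwrite('pics/wb2.png',c['image'][:,:,::-1]);np.save('wb2.npy',c,allow_pickle=True)
s=telemetry.state();R=np.array(s['tool_rot']);print('jaw',np.degrees(np.arctan2(R[1,1],R[0,1])),'x',R[:,0])
E
```

```text
t: 8.3
tcp_pos: [0.5254, 0.0182, 0.382]
tool_rot: [[-0.01, 0.172, -0.985], [-0.0, -0.985, -0.172], [-1.0, -0.001, 0.01]]
ft_force: [0.4, -0.3, -2.9]
finger_gap: 0.0308
t: 9.3
tcp_pos: [0.5229, -0.1689, 0.3776]
tool_rot: [[-0.017, 0.167, -0.986], [0.001, -0.986, -0.167], [-1.0, -0.004, 0.017]]
ft_force: [0.9, 0.1, -3.3]
finger_gap: 0.0308
jaw -80.3397029865479 x [-1.72267001e-02  7.54088572e-04 -9.99851325e-01]
```

View pics/wb2.png

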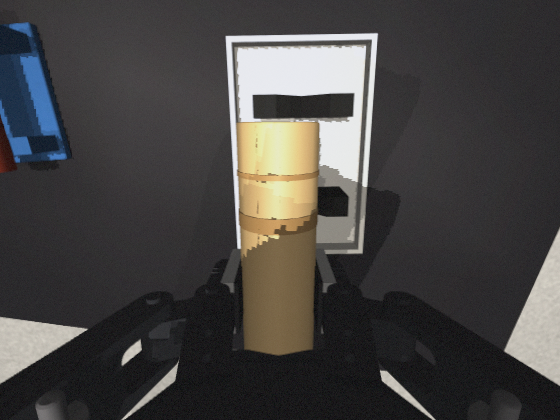

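Static wrist view: box rim corners are (227,37), (377,34) and (362,254); the fourth is hidden by a finger. The far saddle is at (303,105). I fit the rim edges.

```bash
python3 - <<'E'
from core import *
c=np.load('wb2.npy',allow_pickle=True).item();g=c['image'].min(2)>105;g[:,:205]=0;g[:,395:]=0
n,l,s,_=cv2.connectedComponentsWithStats(g.astype(np.uint8));i=1+np.argmax(s[1:,4]);m=l==i
f=lambda pts:np.array([onz(c,u,v,.025)[:2] for u,v in pts],np.float32)
E={'L':f([(np.where(m[r])[0][0]-.5,r) for r in range(50,230,6)]),'R':f([(np.where(m[r])[0][-1]+.5,r) for r in range(50,240,6)]),
'T':f([(u,np.where(m[:,u])[0][0]-.5) for u in range(238,368,6)]),'B':f([(u,np.where(m[:,u])[0][-1]+.5) for u in range(335,357,2)])}
F={}
for k,a in E.items():
    q=cv2.fitLine(a,cv2.DIST_HUBER,0,.01,.01).ravel();F[k]=q;print(k,q.round(4),np.degrees(np.arctan(q[1]/q[0])))
y=np.mean([np.arctan(F[k][1]/F[k][0]) for k in 'LR']);d=np.array([np.cos(y),np.sin(y)]);nn=np.array([-d[1],d[0]])
L,R,T,B=[E[k] for k in 'LRTB'];w=[np.median(x@nn) for x in (L,R)];h=[np.median(x@d) for x in (T,B)]
print('width',w[0]-w[1],'len',h[0]-h[1],'centre',d*np.mean(h)+nn*np.mean(w),'from top edge',d*(h[0]-.11)+nn*np.mean(w),'yaw',np.degrees(y))
# held core in wl (after lift) : far end, axis in tool frame
s=telemetry.state();Rt=np.array(s['tool_rot']);p=np.array(s['tcp_pos'])
m=core(c,(225,110,335,360));z=p[2]-.153
A=np.array([onz(c,np.where(m[r])[0][[0,-1]].mean(),r,z)[:2] for r in range(128,240,6)],np.float32)
q=cv2.fitLine(A,cv2.DIST_HUBER,0,.01,.01).ravel();dc=q[:2]*np.sign(q[0]);r=np.where(m)[0].min()
far=onz(c,279,r,z+.016)[:2];mid=q[2:]+dc*((far-q[2:])@dc-.07)
print('core yaw',np.degrees(np.arctan2(dc[1],dc[0])),'mid',mid,'widths',[np.ptp(np.where(m[r])[0]) for r in (130,180,230)],'tcp',p,'grasp',p+.153*Rt[:,0])
E
```

```text
L [ 0.9795  0.2016  0.5676 -0.1191] 11.630932
R [ 0.9841  0.1778  0.5722 -0.2424] 10.239012
T [ 0.1759 -0.9844  0.6588 -0.1696] -79.86922
B [ 0.2267 -0.974   0.4722 -0.2496] -76.896416
width 0.12247932 len 0.19861954 centre [ 0.56026    -0.18264702] from top edge [ 0.5497638  -0.18467492] yaw 10.934972
blob [  237   122    82   234 16517] cam [ 0.589 -0.156  0.346]
core yaw 9.900976 mid [ 0.51910601 -0.16785211] widths [np.int64(81), np.int64(78), np.int64(74)] tcp [ 0.52295379 -0.1687121   0.37758322] grasp [ 0.5203181  -0.16859673  0.22460597]
```

The mask caught only the inside of the box (122 x 199 mm instead of 140 x 220). I redo it with the grey rim bridged.

```bash
python3 - <<'E'
from core import *
c=np.load('wb2.npy',allow_pickle=True).item();g=c['image'].min(2)
mm=(g>75).astype(np.uint8);mm[:,:205]=0;mm[:,395:]=0;mm[300:]=0
m=cv2.morphologyEx(mm,cv2.MORPH_CLOSE,np.ones((7,7)))
n,l,s,_=cv2.connectedComponentsWithStats(m);i=1+np.argmax(s[1:,4]);m=l==i;print(s[i])
f=lambda pts:np.array([onz(c,u,v,.025)[:2] for u,v in pts],np.float32)
E={'L':f([(np.where(m[r])[0][0]-.5,r) for r in range(50,210,6)]),'R':f([(np.where(m[r])[0][-1]+.5,r) for r in range(50,240,6)]),
'T':f([(u,np.where(m[:,u])[0][0]-.5) for u in range(238,368,6)]),'B':f([(u,np.where(m[:,u])[0][-1]+.5) for u in range(338,357,2)])}
an={}
for k,a in E.items():
    q=cv2.fitLine(a,cv2.DIST_HUBER,0,.01,.01).ravel();an[k]=np.degrees(np.arctan(q[1]/q[0]));print(k,q.round(4),an[k])
y=np.radians((an['L']+an['R']+an['T']+90)/3);d=np.array([np.cos(y),np.sin(y)]);nn=np.array([-d[1],d[0]])
L,R,T,B=[E[k] for k in 'LRTB'];w=[np.median(x@nn) for x in (L,R)];h=[np.median(x@d) for x in (T,B)]
print('width',w[0]-w[1],'len',h[0]-h[1],'centre',d*np.mean(h)+nn*np.mean(w),'yaw',np.degrees(y))
# saddle top edge of far saddle, visible
S=np.array([onz(c,u,v,.054) for u,v in ((253,95),(354,94),(354,117),(253,118))])[:,:2];print(S.round(4))
E
```

```text
[  225    33   154   224 26120]
L [ 0.9837  0.18    0.5829 -0.1071] 10.370317
R [ 0.9836  0.1801  0.5798 -0.2514] 10.376915
T [ 0.1805 -0.9836  0.667  -0.1617] -79.59889
B [ 0.1696 -0.9855  0.4596 -0.256 ] -80.23517
width 0.14142665 len 0.22099647 centre [ 0.5586059  -0.18340246] yaw 10.382778
[[ 0.6059 -0.1299]
 [ 0.6216 -0.2178]
 [ 0.6027 -0.2224]
 [ 0.5867 -0.1327]]
```

Rim is now 141 x 221 mm, with its centre at (0.5586, -0.1834) and yaw 10.4°. The far saddle agrees to within 1 mm. I move to above the seat.

```bash
python3 -m creep '[{"twist":[0,-0.004,0.003],"delta_pos":[8,-3,-10],"fingers":20},{"twist":[0,-0.004,0.003],"delta_pos":[8,-3,-20],"fingers":20},{"twist":[0,-0.004,0.002],"delta_pos":[8,-3,-20],"fingers":20},{"twist":[-0.001,-0.004,0.002],"delta_pos":[7,-3,-20],"fingers":20},{"twist":[0,0,0],"delta_pos":[5,-2,-20],"fingers":20},{"twist":[0,0,0],"delta_pos":[0,0,-20],"fingers":20},{"twist":[0,0,0],"delta_pos":[0,0,-15],"fingers":20},{"twist":[0,0,0],"delta_pos":[0,0,0],"fingers":20},{"twist":[0,0,0],"delta_pos":[0,0,0],"fingers":20},{"twist":[0,0,0],"delta_pos":[0,0,0],"fingers":20}]'
python3 - <<'E'
from h import *
s=telemetry.state();R=np.array(s['tool_rot']);p=np.array(s['tcp_pos'])
print(s['t'],p,'grasp',p+.153*R[:,0],'jaw',np.degrees(np.arctan2(R[1,1],R[0,1])),R[:,0])
E
```

```text
t: 10.35
tcp_pos: [0.5644, -0.1782, 0.2438]
tool_rot: [[0.003, 0.188, -0.982], [0.001, -0.982, -0.188], [-1.0, -0.0, -0.003]]
ft_force: [-0.7, -0.0, -2.2]
finger_gap: 0.0303
10.35 [ 0.5644249  -0.17818207  0.24384663] grasp [ 0.56493267 -0.17800882  0.09084758] jaw -79.15804852991938 [ 0.00331874  0.00113234 -0.99999385]
```

```bash
python3 -m creep '[{"twist":[0,0.003,-0.008],"delta_pos":[-4,-4,-4],"fingers":20},{"twist":[0,0,0],"delta_pos":[-1,-1,-4],"fingers":20},{"twist":[0,0,0],"delta_pos":[0,0,0],"fingers":20},{"twist":[0,0,0],"delta_pos":[0,0,0],"fingers":20},{"twist":[0,0,0],"delta_pos":[0,0,0],"fingers":20},{"twist":[0,0,0],"delta_pos":[0,0,0],"fingers":20},{"twist":[0,0,0],"delta_pos":[0,0,0],"fingers":20},{"twist":[0,0,0],"delta_pos":[0,0,0],"fingers":20},{"twist":[0,0,0],"delta_pos":[0,0,0],"fingers":20},{"twist":[0,0,0],"delta_pos":[0,0,0],"fingers":20}]'
python3 - <<'E'
from h import *
c=cam('wrist');cv2.imwrite('pics/w3.png',c['image'][:,:,::-1]);np.save('w3.npy',c,allow_pickle=True)
s=telemetry.state();R=np.array(s['tool_rot']);p=np.array(s['tcp_pos'])
print(s['t'],p,'grasp',p+.153*R[:,0],'jaw',np.degrees(np.arctan2(R[1,1],R[0,1])),R[:,0])
E
```

```text
t: 11.35
tcp_pos: [0.5601, -0.184, 0.2386]
tool_rot: [[0.006, 0.179, -0.984], [-0.001, -0.984, -0.179], [-1.0, 0.002, -0.005]]
ft_force: [-0.1, 0.5, -2.1]
finger_gap: 0.0304
11.4 [ 0.56009199 -0.18393105  0.23859911] grasp [ 0.56097257 -0.18406135  0.0856017 ] jaw -79.66266199351705 [ 5.75539685e-03 -8.51642488e-04 -9.99983075e-01]
```

View pics/w3.png

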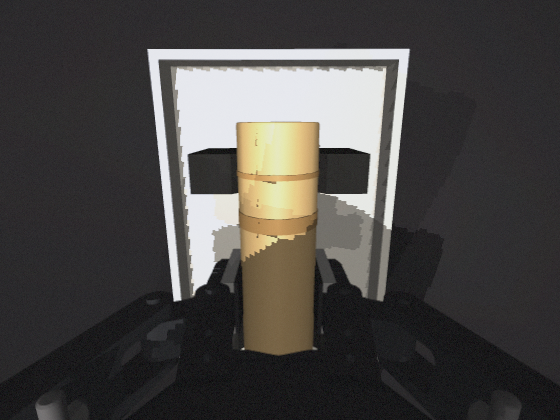

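The core (column 278) is centred on the saddles (189 to 369) and the rim (149 to 409). I descend slowly.

```bash
python3 -m creep '[{"twist":[0,0.003,0],"delta_pos":[-0.5,0.5,-4],"fingers":20},{"twist":[0,0.003,0],"delta_pos":[0,0,-5],"fingers":20},{"twist":[0,0,0],"delta_pos":[0,0,-5],"fingers":20},{"twist":[0,0,0],"delta_pos":[0,0,-4],"fingers":20},{"twist":[0,0,0],"delta_pos":[0,0,-3],"fingers":20},{"twist":[0,0,0],"delta_pos":[0,0,-2],"fingers":20},{"twist":[0,0,0],"delta_pos":[0,0,-1],"fingers":20},{"twist":[0,0,0],"delta_pos":[0,0,0],"fingers":20},{"twist":[0,0,0],"delta_pos":[0,0,0],"fingers":20},{"twist":[0,0,0],"delta_pos":[0,0,0],"fingers":20}]'
python3 - <<'E'
from h import *
s=telemetry.state();R=np.array(s['tool_rot']);p=np.array(s['tcp_pos'])
print(s['t'],p,'grasp',p+.153*R[:,0],'jaw',np.degrees(np.arctan2(R[1,1],R[0,1])),R[:,0],s['ft_force'],s['moment'])
E
```

```text
t: 12.4
tcp_pos: [0.5594, -0.1834, 0.2118]
tool_rot: [[-0.002, 0.179, -0.984], [-0.0, -0.984, -0.179], [-1.0, 0.0, 0.002]]
ft_force: [0.3, 0.0, -2.5]
finger_gap: 0.0301
12.4 [ 0.55936039 -0.18336205  0.2118395 ] grasp [ 0.55909502 -0.18343727  0.05883975] jaw -79.66406993735337 [-1.73440940e-03 -4.91620945e-04 -9.99998375e-01] [ 0.30523683  0.03343616 -2.54257366] [-0.02809024 -0.01819572  0.01435379]
```

Still hanging freely (-2.5 N), about 6 mm to go.

```bash
python3 -m creep '[{"twist":[0,0,0],"delta_pos":[0,0,-1.5],"fingers":20},{"twist":[0,0,0],"delta_pos":[0,0,-1.5],"fingers":20},{"twist":[0,0,0],"delta_pos":[0,0,-1],"fingers":20},{"twist":[0,0,0],"delta_pos":[0,0,-1],"fingers":20},{"twist":[0,0,0],"delta_pos":[0,0,-0.5],"fingers":20},{"twist":[0,0,0],"delta_pos":[0,0,0],"fingers":20},{"twist":[0,0,0],"delta_pos":[0,0,0],"fingers":20},{"twist":[0,0,0],"delta_pos":[0,0,0],"fingers":20},{"twist":[0,0,0],"delta_pos":[0,0,0],"fingers":20},{"twist":[0,0,0],"delta_pos":[0,0,0],"fingers":20}]'
```

```text
t: 13.4
tcp_pos: [0.5598, -0.184, 0.2069]
tool_rot: [[0.0, 0.179, -0.984], [-0.002, -0.984, -0.179], [-1.0, 0.002, -0.0]]
ft_force: [0.5, -0.2, -2.4]
finger_gap: 0.0304
```

```bash
python3 -m creep '[{"twist":[0,0,0],"delta_pos":[0,0,-1],"fingers":20},{"twist":[0,0,0],"delta_pos":[0,0,-1],"fingers":20},{"twist":[0,0,0],"delta_pos":[0,0,0],"fingers":20},{"twist":[0,0,0],"delta_pos":[0,0,0],"fingers":20},{"twist":[0,0,0],"delta_pos":[0,0,0],"fingers":20},{"twist":[0,0,0],"delta_pos":[0,0,0],"fingers":20},{"twist":[0,0,0],"delta_pos":[0,0,0],"fingers":20},{"twist":[0,0,0],"delta_pos":[0,0,0],"fingers":20},{"twist":[0,0,0],"delta_pos":[0,0,0],"fingers":20},{"twist":[0,0,0],"delta_pos":[0,0,0],"fingers":20}]'
```

```text
t: 14.4
tcp_pos: [0.56, -0.1843, 0.2064]
tool_rot: [[0.002, 0.178, -0.984], [-0.003, -0.984, -0.179], [-1.0, 0.003, -0.001]]
ft_force: [-0.6, -1.1, 0.4]
finger_gap: 0.0304
```

Contact: the vertical force went from -2.4 to +0.4 N, so the saddles now carry the weight. I press in slightly to confirm.

```bash
python3 -m creep '[{"twist":[0,0,0],"delta_pos":[0,0,-1],"fingers":20},{"twist":[0,0,0],"delta_pos":[0,0,-1],"fingers":20},{"twist":[0,0,0],"delta_pos":[0,0,-1],"fingers":20},{"twist":[0,0,0],"delta_pos":[0,0,-1],"fingers":20},{"twist":[0,0,0],"delta_pos":[0,0,-0.5],"fingers":20},{"twist":[0,0,0],"delta_pos":[0,0,-0.5],"fingers":20},{"twist":[0,0,0],"delta_pos":[0,0,-0.5],"fingers":20},{"twist":[0,0,0],"delta_pos":[0,0,-0.5],"fingers":20},{"twist":[0,0,0],"delta_pos":[0,0,-0.5],"fingers":20},{"twist":[0,0,0],"delta_pos":[0,0,-0.5],"fingers":20}]'
python3 - <<'E'
from h import *
c=cam('wrist');cv2.imwrite('pics/w4.png',c['image'][:,:,::-1])
s=telemetry.state();print(s['tcp_pos'],s['ft_force'],s['moment'])
E
```

```text
t: 15.4
tcp_pos: [0.5599, -0.184, 0.2063]
tool_rot: [[0.003, 0.178, -0.984], [-0.004, -0.984, -0.178], [-1.0, 0.005, -0.002]]
ft_force: [-4.2, 0.2, 6.8]
finger_gap: 0.0304
[ 0.55989137 -0.18400614  0.20626281] [-3.32549691  0.92461008  7.6583825 ] [0.0998137  0.81560894 0.02013204]
```

View pics/w4.png

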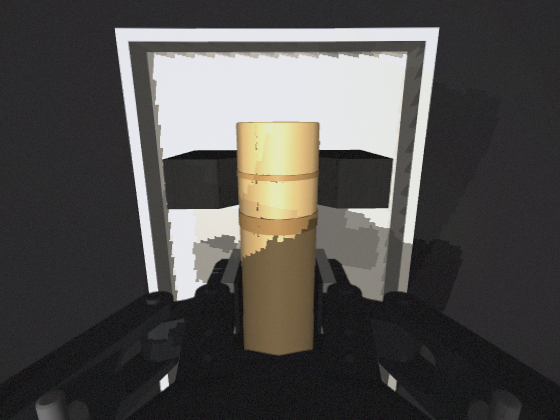

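The core is centred in the saddles and the height no longer falls (7 N of support). I release gently, opening only to 60 mm, then rise.

```bash
python3 -m creep '[{"twist":[0,0,0],"delta_pos":[0,0,0],"fingers":32},{"twist":[0,0,0],"delta_pos":[0,0,0],"fingers":34},{"twist":[0,0,0],"delta_pos":[0,0,0],"fingers":37},{"twist":[0,0,0],"delta_pos":[0,0,0],"fingers":40},{"twist":[0,0,0],"delta_pos":[0,0,0],"fingers":45},{"twist":[0,0,0],"delta_pos":[0,0,0],"fingers":52},{"twist":[0,0,0],"delta_pos":[0,0,0],"fingers":60},{"twist":[0,0,0],"delta_pos":[0,0,0],"fingers":60},{"twist":[0,0,0],"delta_pos":[0,0,0],"fingers":60},{"twist":[0,0,0],"delta_pos":[0,0,0],"fingers":60}]' 20
python3 -m creep '[{"twist":[0,0,0],"delta_pos":[0,0,5],"fingers":60},{"twist":[0,0,0],"delta_pos":[0,0,10],"fingers":60},{"twist":[0,0,0],"delta_pos":[0,0,15],"fingers":60},{"twist":[0,0,0],"delta_pos":[0,0,20],"fingers":60},{"twist":[0,0,0],"delta_pos":[0,0,25],"fingers":60},{"twist":[0,0,0],"delta_pos":[0,0,25],"fingers":60},{"twist":[0,0,0],"delta_pos":[0,0,25],"fingers":60},{"twist":[0,0,0],"delta_pos":[0,0,15],"fingers":60},{"twist":[0,0,0],"delta_pos":[-10,0,5],"fingers":60},{"twist":[0,0,0],"delta_pos":[-10,0,0],"fingers":60}]'
python3 -m creep '[{"twist":[0,0,0],"delta_pos":[-10,-20,0],"fingers":60},{"twist":[0,0,0],"delta_pos":[-10,-40,0],"fingers":60},{"twist":[0,0,0],"delta_pos":[-10,-40,0],"fingers":60},{"twist":[0,0,0],"delta_pos":[-10,-40,0],"fingers":60},{"twist":[0,0,0],"delta_pos":[-10,-40,0],"fingers":60},{"twist":[0,0,0],"delta_pos":[-5,-20,0],"fingers":60},{"twist":[0,0,0],"delta_pos":[0,0,0],"fingers":60},{"twist":[0,0,0],"delta_pos":[0,0,0],"fingers":60},{"twist":[0,0,0],"delta_pos":[0,0,0],"fingers":60},{"twist":[0,0,0],"delta_pos":[0,0,0],"fingers":60}]'
python3 - <<'E'
from core import *
c=cam('top');cv2.imwrite('pics/top2.png',c['image'][:,:,::-1])
m=core(c,(345,205,400,285));ys,xs=np.where(m)
k=cv2.findContours(m.astype(np.uint8),0,1)[0][0];r=cv2.minAreaRect(k);P=np.array([onz(c,*p,.057) for p in cv2.boxPoints(r)]);print(P.mean(0),[np.linalg.norm(P[i]-P[i+1])for i in(0,1)],P.round(3))
d=np.abs(c['image'].astype(int)-np.load('top1.npy',allow_pickle=True).item()['image']).max(2)>40
n,l,s,_=cv2.connectedComponentsWithStats(d.astype(np.uint8));print(s[s[:,4]>15])
E
```

```text
t: 16.45
tcp_pos: [0.5604, -0.1836, 0.2056]
tool_rot: [[0.004, 0.179, -0.984], [-0.004, -0.984, -0.179], [-1.0, 0.004, -0.003]]
ft_force: [0.3, -0.8, 0.3]
finger_gap: 0.0599
t: 17.45
tcp_pos: [0.5389, -0.1826, 0.3629]
tool_rot: [[0.008, 0.18, -0.984], [-0.004, -0.984, -0.18], [-1.0, 0.006, -0.007]]
ft_force: [0.7, -0.8, 0.5]
finger_gap: 0.0598
t: 18.45
tcp_pos: [0.4711, -0.3839, 0.356]
tool_rot: [[-0.003, 0.184, -0.983], [0.004, -0.983, -0.184], [-1.0, -0.004, 0.003]]
ft_force: [0.5, 0.1, 0.0]
finger_gap: 0.0599
blob [366 214  19  57 692] cam [0.392 0.038 1.034]
[ 0.55864793 -0.18395387  0.057     ] [np.float64(0.03640176432357156), np.float64(0.1402881032981332)] [[ 0.624 -0.154  0.057]
 [ 0.632 -0.19   0.057]
 [ 0.493 -0.213  0.057]
 [ 0.486 -0.179  0.057]]
[[     0      0    560    420 220005]
 [   177    207     25     61    969]
 [   364    214     21     60    815]
 [   471    240     89    105   3568]
 [   538    332     22     88   1255]
 [   309    351     99     69   2011]
 [   428    350    109     70   3485]
 [   356    356    102     64   3078]]
```

View pics/top2.png

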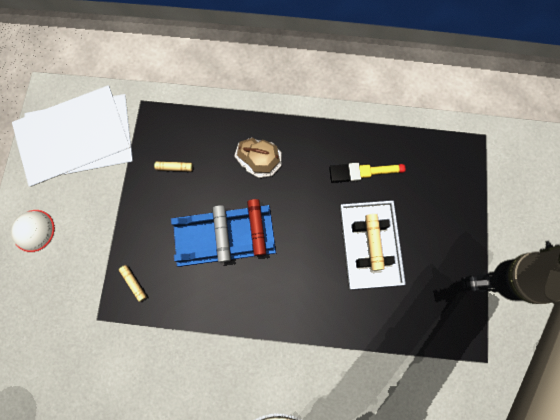

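The top view shows the tan core in both saddles at (375,242). Its centre is (0.5586, -0.1840), within 1 mm of the seat. The image differs from the first only at the core's old and new places and around the arm and its shadow.

```bash
python3 -c "
from workcell import job;print(job.job_done())"
```

```text
the job is handed in; nothing more can be done
None
```

The tan core is in the white box, lying along it in both black saddles. I gripped it in the rack, lifted it straight up and carried it over. I lowered it until the saddles took the weight (vertical force from -2.4 N to about +7 N, height no longer falling), then opened gently and backed away. I handed the job in after about 18.5 s.

**Position:** in the last top view the core's centre was at (0.5586, -0.1840). The box centre I had measured was (0.5586, -0.1834), so they agree to within 1 mm.

**Everything else:** comparing the first and last top pictures, nothing changed except the core's old and new places and the arm with its shadow. The grey core, red core, brush and fossil block did not move.

**Checks that disagreed:**
- **Box measurements:** the first wrist look at the box was taken while the arm was still moving and was about 3–4 mm off. One mask caught only the inside of the box. I replaced both with a still-camera fit of the rim, which measured 141 x 221 mm against the stated 140 x 220.
- **Box angle:** the first overhead pictures gave about 8.8°, while the final rim fit gave 10.4°. I used 10.4°.
- **Gripper gap:** it read 30.4 mm on the 32 mm core, but the grip held without slipping.

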